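Load the egg incubation base and press its cover home

ROBOT

A 7-joint arm with a two-finger parallel gripper is mounted at the origin on the work surface. World frame = base frame: x ahead of the robot, y to its left, z up, the work surface at z = 0. Lengths are in m, angles in rad, forces in N, time in s.
With the tool pointing down it reaches from about 0.425 to 0.95 m from the base axis. Payload 4.7 kg.
Tool frame: the origin (TCP) lies on the centre line of the jaws, within the pads' length; the fingertips stand robot.nose_length ahead of it and the grasp point (between the pads) lies 8 mm behind it (robot.nose_length is the distance from the TCP to the fingertips, in m); z points along the fingers, y is the line along which they close (so a half turn about z gives the same grasp; the last joint's range is limited). The gripper opens to 85 mm and grips with 20 to 120 N. Pads are 22 mm wide; open, the fingers measure 114 mm over their backs; the gripper's body (76 mm by 85 mm) begins 54 mm behind the grasp point. The pads swing forward as they close: fully open they stand 13 mm farther back than shut.
Start: joints at [-0.029, 0.469, -0.049, 1.532, 0.024, 1.141, -0.082], TCP at [0.675, 0, 0.242] pointing down, gripper open.
Joint ranges: [-2.59, 2.59], [-0.33, 1.99], [-1.39, 1.29], [0.1, 2.45], [-1.04, 4.18], [0.21, 1.99], [-2.66, 2.66]. Speed limits (rad/s): [2.57, 2.57, 3.14, 3.14, 3.14, 3.14, 3.14].

INTERFACE

Orientations are given as [roll, pitch, yaw] about the fixed x, y, z axes, in that order (R = Rz(yaw) Ry(pitch) Rx(roll)).
In Python, from plant import robot gives the robot as it stands. Calls block until the motion is done:
- robot.goto(position, orientation): joint-space move of the TCP to a pose.
- robot.move_straight(position, vel=0.15, attitude=None, contact_N=None): straight line of the TCP; attitude=None keeps the orientation; vel is the mean speed in m/s. With contact_N (N) it stops when the force on the tool has changed by that much, and returns True; else False.
- robot.move_joints(angles): joint-space move.
- robot.grip(opening, strength=None): opening from 0.0 (shut) to 1.0 (fully open); strength is the grip in N (None keeps the last); returns when the fingers have stopped.
- robot.sleep(seconds).
- robot.inverse_kinematics(position, orientation): joint angles nearest the present ones, or None.
- robot.sense(): the state.
- robot.grab_frame(name): name is "scene" or "side" or "wrist"; returns a dict with "image" (480x640x3 uint8, red, green, blue), "range_z" (480x640 float32, m along the optical axis (not along the pixel's ray), 0 where there is no reading), "fx", "fy", "cx", "cy" (pixels), "R" (3x3) and "t" (3): a world point X has camera coordinates R X + t. Camera axes: x right, y down, z forward; pixel columns grow to the right and rows downward; lengths in m; the calibration is good to about 2 mm. A picture is of the moment at which its call begins.
A pose or a line that the arm cannot do raises robot.IKError and nothing moves.
- robot.close_job(): hands the job in; it is judged then, once.
The state is a dict: "t": time; "joint_pos": joint angles; "joint_velocities": joint speeds; "effort": joint torques, N m; "tcp_pos": TCP position; "tcp_rot": TCP orientation; "wrist_force": force on the tool from outside, world axes, zero at the start; "torque": the same for the moment, N m; "opening": opening from 0.0 (shut) to 1.0 (fully open); "gripper_force": force on a finger pad.
Only numpy, scipy, OpenCV 4.12 (cv2) and the standard library are available. Lean on these libraries where they do the work, as an engineer would, in place of code of your own. Each camera call takes 0.05 s, during which the arm holds its last target. There are 200 camera calls.

TASK

Move every egg from the cardboard egg flat into the dimpled pockets of the white incubation base, one egg to a pocket, blunt end up, setting each down as gently as an egg needs and letting none fall. When all the eggs are in, put the clear cover over the base and press it straight down until its rim has pushed the rubber seal all the way down, then let go. Leave the other things on the bench where they are.

Things in the scene. Friction and masses are not known exactly. Their poses are not given: they have to be found in the camera images.
- egg1: a hen's egg (four to six eggs are present, the others are absent), 44 mm across at its widest, 52 mm tall, about 58 g, standing blunt end up in a pocket of the cardboard flat. Origin on its axis, 28 mm above the pointed lower end, 24 mm below the blunt top, 2 mm below the widest level; its z axis runs from the pointed to the blunt end. When it sits in a pocket (of flat or base) its origin is about 14 mm above the mouth of the pocket
- egg2: a hen's egg (four to six eggs are present, the others are absent), 44 mm across at its widest, 52 mm tall, about 58 g, standing blunt end up in a pocket of the cardboard flat. Origin on its axis, 28 mm above the pointed lower end, 24 mm below the blunt top, 2 mm below the widest level; its z axis runs from the pointed to the blunt end. When it sits in a pocket (of flat or base) its origin is about 14 mm above the mouth of the pocket
- egg3: a hen's egg (four to six eggs are present, the others are absent), 44 mm across at its widest, 52 mm tall, about 58 g, standing blunt end up in a pocket of the cardboard flat. Origin on its axis, 28 mm above the pointed lower end, 24 mm below the blunt top, 2 mm below the widest level; its z axis runs from the pointed to the blunt end. When it sits in a pocket (of flat or base) its origin is about 14 mm above the mouth of the pocket
- egg4: a hen's egg (four to six eggs are present, the others are absent), 44 mm across at its widest, 52 mm tall, about 58 g, standing blunt end up in a pocket of the cardboard flat. Origin on its axis, 28 mm above the pointed lower end, 24 mm below the blunt top, 2 mm below the widest level; its z axis runs from the pointed to the blunt end. When it sits in a pocket (of flat or base) its origin is about 14 mm above the mouth of the pocket
- egg5: a hen's egg (four to six eggs are present, the others are absent), 44 mm across at its widest, 52 mm tall, about 58 g, standing blunt end up in a pocket of the cardboard flat. Origin on its axis, 28 mm above the pointed lower end, 24 mm below the blunt top, 2 mm below the widest level; its z axis runs from the pointed to the blunt end. When it sits in a pocket (of flat or base) its origin is about 14 mm above the mouth of the pocket
- egg6: a hen's egg (four to six eggs are present, the others are absent), 44 mm across at its widest, 52 mm tall, about 58 g, standing blunt end up in a pocket of the cardboard flat. Origin on its axis, 28 mm above the pointed lower end, 24 mm below the blunt top, 2 mm below the widest level; its z axis runs from the pointed to the blunt end. When it sits in a pocket (of flat or base) its origin is about 14 mm above the mouth of the pocket
- flat: moulded cardboard egg flat, fixed to the bench, 146 (x) x 180 (y) x 24 mm tall, origin at the centre of its underside, with six conical pockets like those of the base at x = -38, +38 and y = -54, 0, +54 mm in its frame
- base: white incubation base, fixed to the bench, origin at the centre of its underside, z up: a flange 180 (x) x 214 (y) x 6 mm carrying a raised deck 146 (x) x 180 (y) mm whose top is 24 mm above the bench. Six pockets in two rows along y, rows 76 mm apart in x, pockets 54 mm apart in y. A black rubber seal frame runs round the deck on the flange
- pocket1 (a point): centre of the mouth of pocket 1 of the base, level with the deck top (24 mm up): a conical dimple 39 mm wide at the mouth, walls sloping 50 degrees; a seated egg's pointed end lies 14 mm below the mouth. Axes as the base
- pocket2 (a point): centre of the mouth of pocket 2 of the base, level with the deck top (24 mm up): a conical dimple 39 mm wide at the mouth, walls sloping 50 degrees; a seated egg's pointed end lies 14 mm below the mouth. Axes as the base
- pocket3 (a point): centre of the mouth of pocket 3 of the base, level with the deck top (24 mm up): a conical dimple 39 mm wide at the mouth, walls sloping 50 degrees; a seated egg's pointed end lies 14 mm below the mouth. Axes as the base
- pocket4 (a point): centre of the mouth of pocket 4 of the base, level with the deck top (24 mm up): a conical dimple 39 mm wide at the mouth, walls sloping 50 degrees; a seated egg's pointed end lies 14 mm below the mouth. Axes as the base
- pocket5 (a point): centre of the mouth of pocket 5 of the base, level with the deck top (24 mm up): a conical dimple 39 mm wide at the mouth, walls sloping 50 degrees; a seated egg's pointed end lies 14 mm below the mouth. Axes as the base
- pocket6 (a point): centre of the mouth of pocket 6 of the base, level with the deck top (24 mm up): a conical dimple 39 mm wide at the mouth, walls sloping 50 degrees; a seated egg's pointed end lies 14 mm below the mouth. Axes as the base
- seal (a joint): how far the black rubber seal frame has been pushed down, in m: 0 = standing up (its top 16 mm above the bench), 0.006 = fully down (its top 10 mm above the bench). It moves down only, staying level, under a firm push of about 10 N, and stays where it is left. The cover's own weight (3 N) does not move it
- cover: clear box cover, open below, grey edges, 164 (x) x 198 (y) mm outside, 74 mm tall to its flat top, walls 4 mm, about 320 g; origin at the centre of its rim plane (its lowest level), z up. Fits over the deck of the base with 5 mm play on each side, long side along the base's y, either way round; its rim lands on the seal, 16 mm above the bench, 10 mm when pressed home. Clears seated eggs by 18 mm
- knob (a point): centre of the top face of the cover's round grey knob, 100 mm above the cover's rim; knob head 32 mm across and 20 mm tall, on a 6 mm tall neck 20 mm across, at the middle of the cover's top. Axes as the cover
- reagent: bystander: amber bottle, 60 mm across, 115 mm tall, origin at the centre of its underside
- jar: bystander: jar, 64 mm across, 75 mm tall, origin at the centre of its underside
- dish: bystander: flat glass dish, 94 mm across, 16 mm tall, origin at the centre of its underside
- timer: bystander: small bench timer, 50 x 75 x 20 mm, origin at the centre of its underside
- beaker: bystander: glass beaker, 68 mm across, 85 mm tall, origin at the centre of its underside
Things that resemble listed ones, but are neither listed nor needed, are in the scene too. What is shaped like the egg1 but orange is not meant. Leave any blue or yellow look-alike of the egg3 alone.

How it is judged:
On the way, in this order (a step that is already met when the one before it is completed fails the run):
1. every egg sits upright in a pocket of the base (x of egg1 in the frame of base between -0.048 and 0.048 m and y of egg1 in the frame of base between -0.064 and 0.064 m and z of egg1 in the frame of base between 0.032 and 0.044 m and x of egg2 in the frame of base between -0.048 and 0.048 m and y of egg2 in the frame of base between -0.064 and 0.064 m and z of egg2 in the frame of base between 0.032 and 0.044 m and x of egg3 in the frame of base between -0.048 and 0.048 m and y of egg3 in the frame of base between -0.064 and 0.064 m and z of egg3 in the frame of base between 0.032 and 0.044 m and x of egg4 in the frame of base between -0.048 and 0.048 m and y of egg4 in the frame of base between -0.064 and 0.064 m and z of egg4 in the frame of base between 0.032 and 0.044 m and x of egg5 in the frame of base between -0.048 and 0.048 m and y of egg5 in the frame of base between -0.064 and 0.064 m and z of egg5 in the frame of base between 0.032 and 0.044 m and x of egg6 in the frame of base between -0.048 and 0.048 m and y of egg6 in the frame of base between -0.064 and 0.064 m and z of egg6 in the frame of base between 0.032 and 0.044 m and angle between each of egg1, egg2, egg3, egg4, egg5, egg6's own z axis and vertical below 0.45 rad and linear speed of each of egg1, egg2, egg3, egg4, egg5, egg6 below 0.03 m/s and contact force between the fingers and egg1 below 0.1 N and contact force between the fingers and egg2 below 0.1 N and contact force between the fingers and egg3 below 0.1 N and contact force between the fingers and egg4 below 0.1 N and contact force between the fingers and egg5 below 0.1 N and contact force between the fingers and egg6 below 0.1 N), for 0.2 s.
2. the cover is over the base and pressed fully home (x of egg1 in the frame of base between -0.048 and 0.048 m and y of egg1 in the frame of base between -0.064 and 0.064 m and z of egg1 in the frame of base between 0.032 and 0.044 m and x of egg2 in the frame of base between -0.048 and 0.048 m and y of egg2 in the frame of base between -0.064 and 0.064 m and z of egg2 in the frame of base between 0.032 and 0.044 m and x of egg3 in the frame of base between -0.048 and 0.048 m and y of egg3 in the frame of base between -0.064 and 0.064 m and z of egg3 in the frame of base between 0.032 and 0.044 m and x of egg4 in the frame of base between -0.048 and 0.048 m and y of egg4 in the frame of base between -0.064 and 0.064 m and z of egg4 in the frame of base between 0.032 and 0.044 m and x of egg5 in the frame of base between -0.048 and 0.048 m and y of egg5 in the frame of base between -0.064 and 0.064 m and z of egg5 in the frame of base between 0.032 and 0.044 m and x of egg6 in the frame of base between -0.048 and 0.048 m and y of egg6 in the frame of base between -0.064 and 0.064 m and z of egg6 in the frame of base between 0.032 and 0.044 m and angle between each of egg1, egg2, egg3, egg4, egg5, egg6's own z axis and vertical below 0.45 rad and z of cover in the frame of base below 0.0125 m and horizontal distance between cover and base below 0.01 m and angle between cover's own z axis and vertical below 0.06 rad and value of joint seal above 0.0045 m), for 0.2 s.
At the end, for the whole second after the job is handed in: Every egg sits down in a pocket of the base (within 6 mm of seated height), blunt end up within 0.45 rad; the cover is over the base, level, its rim within 2.5 mm of lowest, the seal pushed down at least 4.5 of 6 mm; all at rest (all of step 2 and linear speed of each of cover, egg1, egg2, egg3, egg4, egg5, egg6 below 0.02 m/s); the robot touches nothing.
It fails at once if an egg is pushed or dropped into a pocket of the base, or knocked against it, with more than 20 N (contact force between any of egg1, egg2, egg3, egg4, egg5, egg6 and base above 20 N).
It fails at once if an egg is let drop more than about 20 mm (faster than 0.65 m/s out of the fingers) ((linear speed of egg1 above 0.65 m/s and contact force between the fingers and egg1 below 0.1 N) or (linear speed of egg2 above 0.65 m/s and contact force between the fingers and egg2 below 0.1 N) or (linear speed of egg3 above 0.65 m/s and contact force between the fingers and egg3 below 0.1 N) or (linear speed of egg4 above 0.65 m/s and contact force between the fingers and egg4 below 0.1 N) or (linear speed of egg5 above 0.65 m/s and contact force between the fingers and egg5 below 0.1 N) or (linear speed of egg6 above 0.65 m/s and contact force between the fingers and egg6 below 0.1 N)).
It fails at once if an egg falls to the bench (height (world z) of any of egg1, egg2, egg3, egg4, egg5, egg6 below 0.026 m).
It fails at once if the cover is pressed on an egg with more than 10 N (contact force between any of egg1, egg2, egg3, egg4, egg5, egg6 and cover above 10 N).
It fails at once if a bystander is moved more than 30 mm (distance of any of reagent, jar, dish, timer, beaker from where it was at the start of the episode above 0.03 m).
Of egg1, egg2, egg3, egg4, egg5, egg6 only 4 to 6 are there at a start; the rules pass over those that are not, and their reading is None.
At some moment in a run one of cover may be knocked a few centimetres aside while the robot is not near it.
It also fails if it takes over 210 s, if anything falls off the work surface, if the arm or the gripper's body presses on something with over 40 N, if the wrist force passes 120 N, or if a joint passes its speed limit or range.

## Working session

There is one attempt and no reset: what is moved stays moved. The work goes in short steps, each a Python script; the robot and the scene stay as the last script left them, time stands still between calls to the robot, and variables do not carry over. Pictures are saved under pics/ and viewed, at most 14 in all, crops included, and the job is handed in when it is done.

```bash
mkdir -p pics; ls
cat > h.py <<'E'
import numpy as np, cv2
from plant import robot
def snap(cam,name=None):
    f=robot.grab_frame(cam)
    if name: cv2.imwrite(f'pics/{name}.png',f['image'][:,:,::-1])
    return f
def cloud(f):
    z=f['range_z'].astype(float); v,u=np.mgrid[:480,:640]
    P=np.stack([(u-f['cx'])/f['fx']*z,(v-f['cy'])/f['fy']*z,z],-1)
    W=(P-f['t'])@np.asarray(f['R']); W[z==0]=np.nan
    return W
E
python3 - <<'E'
from h import *
print(robot.nose_length, robot.sense())
for c in('scene','side','wrist'):
    f=snap(c,c+'0'); np.savez(''+c+'0.npz',**f)
    print(c,f['R'],f['t'],f['fx'])
E
```

```text
pics
0.011 {'t': 0.0, 'joint_pos': array([-0.02893066,  0.46943317, -0.04858362,  1.53368164,  0.0241102 ,
        1.14099296, -0.08229335]), 'joint_velocities': array([ 0.00042717, -0.00079789,  0.00105859, -0.00112178, -0.00033377,
        0.00117408,  0.00133247]), 'effort': array([ 1.18357209e-03, -5.10321057e+01, -4.63755790e-02, -2.37716943e+01,
        1.05899444e-02,  7.35067850e-03,  1.56414734e-05]), 'tcp_pos': array([6.74444467e-01, 2.30074756e-05, 2.41272138e-01]), 'tcp_rot': array([-3.13966537e+00,  8.48341706e-05,  1.57085923e+00]), 'wrist_force': array([ 0.08214885, -0.29960385,  0.15977864]), 'torque': array([-0.05333567,  0.02317502,  0.05522953]), 'gripper_force': 0.0, 'opening': 1.002598240997783}
scene [[-0.27988629  0.95983958  0.01927784]
 [ 0.60784893  0.19271816 -0.77031123]
 [-0.7430904  -0.20388154 -0.63737663]] [ 0.05758923 -0.2900774   1.73914382] 441.65048405635287
side [[ 0.74034565 -0.67199416  0.01766827]
 [-0.36063265 -0.41922055 -0.83318559]
 [ 0.56730276  0.61047357 -0.55271114]] [-0.33881819  0.30860771  0.92674735] 442.92239683893825
wrist [[ 9.99997661e-01 -3.45744233e-04 -2.13524446e-03]
 [ 3.69474194e-04 -9.45333018e-01  3.26106346e-01]
 [-2.13126648e-03 -3.26106372e-01 -9.45330678e-01]] [-0.67460966 -0.04220616  0.37972048] 382.12283442671935
```

View pics/scene0.png

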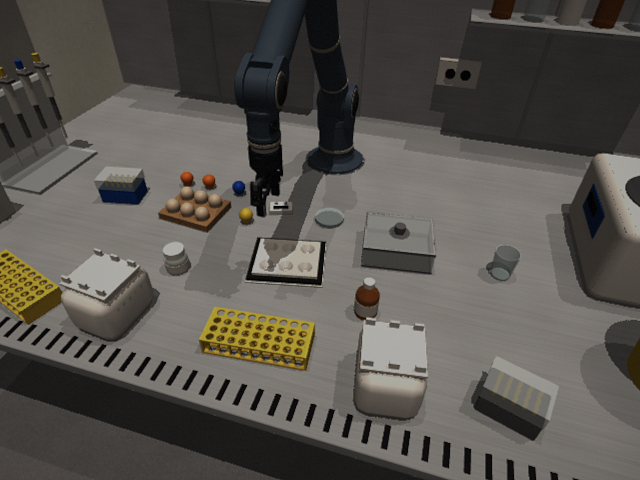

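View pics/side0.png

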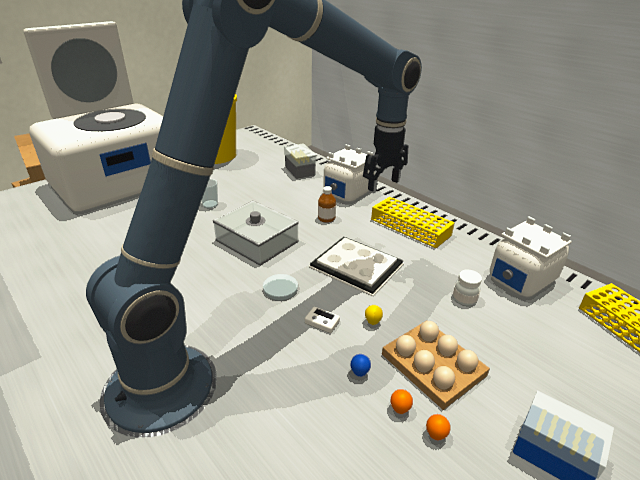

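The flat holds six beige eggs (scene about (195,208)). The orange eggs at (187,178) and (209,181), the blue at (239,187) and the yellow at (246,215) all lie outside it and are look-alikes. The base is at (288,260) and the cover, with its knob at (400,230), is to its right.

```bash
cat > loc.py <<'E'
from h import *
from scipy import ndimage as ni
for c in('scene','side'):
    f=dict(np.load(c+'0.npz')); W=cloud(f); z=W[...,2]
    boxes={'scene':dict(flat=(155,180,235,232),base=(240,232,332,290),cover=(355,208,440,275)),
           'side':dict(flat=(378,315,492,405),base=(305,232,408,295),cover=(208,198,304,266))}[c]
    for n,(a,b,cc,d) in boxes.items():
        w=W[b:d,a:cc].reshape(-1,3)
        def rect(lo,hi):
            p=w[(w[:,2]>lo)&(w[:,2]<hi)]
            r=cv2.minAreaRect((p[:,:2]*1000).astype(np.float32)); return len(p),np.round(r[0]),np.round(r[1]),round(r[2],1),np.round(np.median(p,0),3)
        if n=='flat':
            print(c,n,rect(.019,.028))
            e=w[(w[:,2]>.05)&(w[:,2]<.09)]; H,_,_=np.histogram2d(e[:,0],e[:,1],bins=[np.arange(.2,1,.004),np.arange(-.8,.8,.004)])
            L,k=ni.label(ni.binary_dilation(H>0))
            for i in range(1,k+1):
                ii=np.argwhere(L==i)
                m=L[((e[:,0]-.2)/.004).astype(int),((e[:,1]+.8)/.004).astype(int)]==i
                if m.sum()<8: continue
                q=e[m]; s=np.c_[2*q,np.ones(len(q))]; 
                print(' egg',m.sum(),((q.min(0)+q.max(0))/2).round(3),q[:,2].max().round(4))
        elif n=='base': print(c,n,rect(.019,.028),rect(.004,.02))
        else: print(c,n,'top',rect(.07,.078),'knob',rect(.09,.104))
    if c=='scene':
        print('bystanders',[ (p,W[p[1],p[0]].round(3)) for p in[(175,255),(280,207),(329,216),(368,295),(506,260),(239,187),(246,214),(209,181)]])
E
python3 loc.py
```

```text
scene flat (817, array([ 452., -351.]), array([235., 207.]), 5.8, array([ 0.497, -0.332,  0.023]))
 egg 62 [ 0.444 -0.395  0.057] 0.064
 egg 64 [ 0.447 -0.343  0.056] 0.0627
 egg 70 [ 0.452 -0.286  0.057] 0.0634
 egg 68 [ 0.517 -0.401  0.056] 0.0625
 egg 72 [ 0.524 -0.348  0.056] 0.0626
 egg 72 [ 0.528 -0.294  0.056] 0.0626
scene base (1860, array([623.,  18.]), array([166., 188.]), 11.5, array([0.62 , 0.021, 0.023])) (1512, array([609.,   2.]), array([238., 258.]), 16.0, array([0.653, 0.031, 0.014]))
scene cover top (2430, array([473., 314.]), array([173., 200.]), 8.1, array([0.483, 0.317, 0.073])) knob (84, array([473., 314.]), array([33., 30.]), 58.1, array([0.478, 0.315, 0.098]))
bystanders [((175, 255), array([ 0.749, -0.248,  0.073])), ((280, 207), array([ 0.393, -0.082,  0.02 ])), ((329, 216), array([0.387, 0.083, 0.018])), ((368, 295), array([0.749, 0.278, 0.087])), ((506, 260), array([0.514, 0.606, 0.085])), ((239, 187), array([ 0.352, -0.244,  0.04 ])), ((246, 214), array([ 0.488, -0.159,  0.043])), ((209, 181), array([ 0.348, -0.359,  0.038]))]
side flat (2421, array([ 478., -347.]), array([242., 224.]), 47.9, array([ 0.467, -0.365,  0.025]))
 egg 68 [ 0.331 -0.372  0.053] 0.0554
 egg 242 [ 0.434 -0.397  0.057] 0.0641
 egg 216 [ 0.439 -0.344  0.057] 0.0648
 egg 197 [ 0.445 -0.289  0.058] 0.0664
 egg 209 [ 0.51  -0.405  0.057] 0.0646
 egg 374 [ 0.517 -0.324  0.058] 0.0657
side base (1716, array([611.,  19.]), array([172., 207.]), 11.7, array([0.607, 0.013, 0.025])) (1571, array([638.,  26.]), array([310., 329.]), 49.3, array([ 0.578, -0.004,  0.014]))
side cover top (1773, array([471., 314.]), array([172., 207.]), 7.7, array([0.458, 0.298, 0.076])) knob (74, array([469., 311.]), array([30., 29.]), 21.5, array([0.467, 0.308, 0.1  ]))
```

Run:
```python
import cv2
a=cv2.imread('pics/scene0.png')[170:285,150:330]; b=cv2.imread('pics/side0.png')[300:410,340:500]
a=cv2.resize(a,(780,498)); cv2.imwrite('pics/cropA.png',a)
```

```text
(no output)
```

View pics/cropA.png

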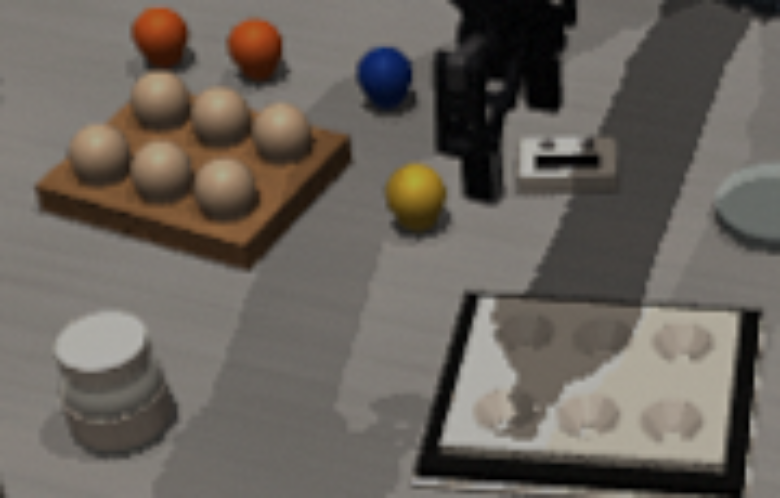

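All six beige eggs are in the flat, and the coloured ones lie outside it, so the six beige ones are the ones meant. Next I look at the flat and the base from the wrist camera.

```bash
cat > look.py <<'E'
from h import *
from scipy import ndimage as ni
import math
def clusters(e,minn=60):
    L,k=ni.label(np.histogram2d(e[:,0],e[:,1],bins=[np.arange(.2,1,.003),np.arange(-.8,.8,.003)])[0]>0,np.ones((3,3)))
    l=L[((e[:,0]-.2)/.003).astype(int).clip(0,L.shape[0]-1),((e[:,1]+.8)/.003).astype(int).clip(0,L.shape[1]-1)]
    return [e[l==i] for i in range(1,k+1) if (l==i).sum()>=minn]
def eggs(f):
    W=cloud(f).reshape(-1,3); e=W[(W[:,2]>.052)&(W[:,2]<.075)]
    return [np.r_[cv2.minEnclosingCircle((q[:,:2]*1000).astype(np.float32))[0],1000*np.percentile(q[:,2],99),len(q)].round(1) for q in clusters(e)]
def grid(P):
    "fit 2x3 pocket grid: returns center,yaw"
    from scipy.optimize import least_squares
    from itertools import product
    G=np.array(list(product([-.038,.038],[-.054,0,.054])))
    def T(v): c,s=math.cos(v[2]),math.sin(v[2]); return G@np.array([[c,s],[-s,c]])+v[:2]
    def r(v): d=np.linalg.norm(T(v)[:,None]-P[None],axis=2); return d.min(0)
    best=min((least_squares(r,[*P.mean(0),y0]) for y0 in(-.3,-.1,.1,.3)),key=lambda s:s.cost)
    return best.x,T(best.x),best.fun
E
python3 - <<'E'
from look import *
robot.goto([0.485,-0.315,0.26],[math.pi,0,math.pi/2])
f=snap('wrist','w_flat'); E=eggs(f); print(E)
print(grid(np.array(E)[:,:2]/1000))
robot.goto([0.618,0.048,0.26],[math.pi,0,math.pi/2])
f=snap('wrist','w_base'); np.savez('w_base.npz',**f)
W=cloud(f).reshape(-1,3)
p=W[(W[:,2]>.0205)&(W[:,2]<.03)&(abs(W[:,1]-.02)<.16)&(abs(W[:,0]-.617)<.15)]
r=cv2.minAreaRect((p[:,:2]*1000).astype(np.float32)); print(r)
box=(cv2.boxPoints(r)-r[0])*.88+r[0]
I=np.array([cv2.pointPolygonTest(box.astype(np.float32),(float(a*1000),float(b*1000)),False)>0 if np.isfinite(a) else False for a,b,_ in W])
q=W[I&(W[:,2]<.018)]; C=clusters(q,40)
P=np.array([(c.min(0)+c.max(0))[:2]/2 for c in C]); print(P.round(4),[len(c) for c in C]); print(grid(P))
print(robot.sense()['t'])
E
```

```text
[array([ 460.3, -571.6,   74.7, 1274. ]), array([ 436.2, -396.5,   60.7,  835. ]), array([ 441.3, -343. ,   60.9,  955. ]), array([ 446.2, -288.9,   60.5, 1130. ]), array([ 511.7, -403.6,   60.4,  818. ]), array([ 516.3, -350.1,   60.7,  947. ]), array([ 521.7, -296.5,   60.7, 1088. ]), array([ 726.5, -268.6,   74.6, 4031. ])]
(array([ 0.5236853 , -0.36147384, -0.75158378]), array([[ 0.45905116, -0.37498041],
       [ 0.49592218, -0.33552756],
       [ 0.53279321, -0.29607471],
       [ 0.5145774 , -0.42687297],
       [ 0.55144842, -0.38742011],
       [ 0.58831944, -0.34796726]]), array([0.15457021, 0.03138898, 0.03657664, 0.06816469, 0.02345017,
       0.02505217, 0.01110136, 0.1593519 ]))
((613.0852661132812, 19.660369873046875), (146.42938232421875, 180.82521057128906), 12.07362174987793)
[[ 0.5641  0.0643]
 [ 0.5757  0.0115]
 [ 0.5875 -0.0416]
 [ 0.639   0.0804]
 [ 0.6495  0.0277]
 [ 0.6622 -0.0252]] [859, 756, 670, 900, 788, 685]
(array([0.61299191, 0.01952006, 0.21570237]), array([[ 0.58743032, -0.04136184],
       [ 0.57587251,  0.01138678],
       [ 0.5643147 ,  0.06413541],
       [ 0.66166912, -0.02509528],
       [ 0.65011131,  0.02765334],
       [ 0.63855349,  0.08040196]]), array([0.00021711, 0.00023843, 0.00020869, 0.00040997, 0.00060293,
       0.00054585]))
3.0667
```

View pics/w_base.png

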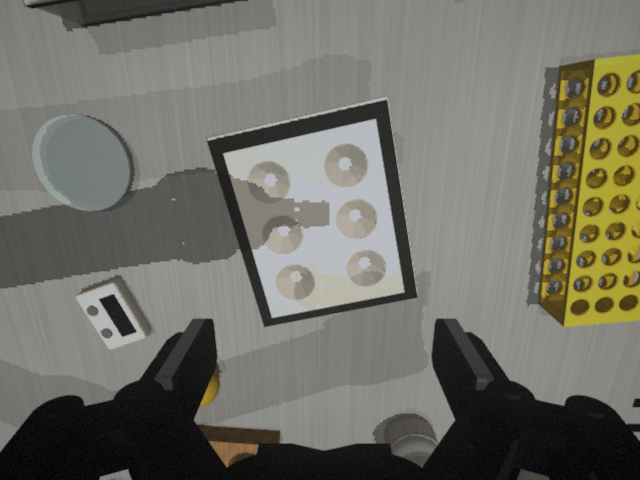

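View pics/w_flat.png

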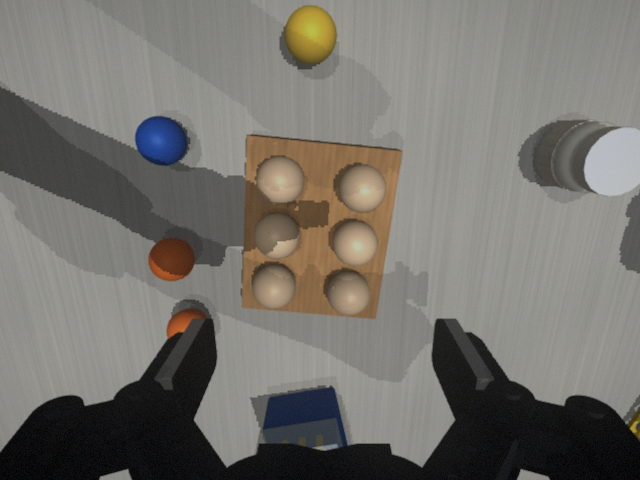

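Both grids fit well: the base centre is (0.613, 0.0195) with yaw 0.216, and the flat's yaw is about -0.094. Next I move one egg as a trial.

```bash
cat > mv.py <<'E'
from look import *
EG=[(.5217,-.2965),(.5163,-.3501),(.5117,-.4036),(.4462,-.2889),(.4413,-.3430),(.4362,-.3965)]
PK=grid(np.array([[.5641,.0643],[.5757,.0115],[.5875,-.0416],[.639,.0804],[.6495,.0277],[.6622,-.0252]]))[1]
YF,YB=math.pi/2-.094,math.pi/2+.2157
ZP,ZC=.038,.15
def pick(i):
    x,y=EG[i]; o=[math.pi,0,YF]
    robot.grip(.70,20); robot.goto([x,y,ZC],o)
    c=robot.move_straight([x,y,ZP],vel=.1,contact_N=5)
    zz=robot.sense()['tcp_pos'][2]; n0=robot.nose_length
    robot.grip(0,20); s=robot.sense(); print('pick',i,'contact',c,'z',zz.round(4),'open',round(s['opening'],3),'F',round(s['gripper_force'],1),n0,robot.nose_length)
    robot.move_straight([x,y,zz+.02],vel=.06); robot.move_straight([x,y,ZC],vel=.15)
    return zz
def place(j,zp):
    x,y=PK[j]; o=[math.pi,0,YB]
    robot.goto([x,y,ZC],o); print(' held',round(robot.sense()['gripper_force'],1),round(robot.sense()['opening'],3))
    robot.move_straight([x,y,zp+.014],vel=.12)
    c=robot.move_straight([x,y,zp-.001],vel=.02,contact_N=2)
    s=robot.sense(); print(' place',j,c,s['tcp_pos'].round(4),s['wrist_force'].round(1))
    robot.grip(.70); robot.move_straight([x,y,ZC],vel=.15); print(' t',robot.sense()['t'])
E
python3 - <<'E'
from mv import *
place(5,pick(0))
robot.goto([0.618,0.048,0.26],[math.pi,0,math.pi/2]); f=snap('wrist','w1'); print([e for e in eggs(f) if abs(e[1]-20)<90])
print(PK)
E
```

```text
pick 0 contact False z 0.0387 open 0.501 F 19.9 0.011 0.011
 held 20.4 0.499
 place 5 True [0.6387 0.0808 0.0392] [1.9 0.8 2.1]
 t 11.9167
[array([ 639. ,   81.3,   60.6, 1166. ])]
[[ 0.58745168 -0.04137082]
 [ 0.57588237  0.01137528]
 [ 0.56431305  0.06412138]
 [ 0.66168693 -0.02508808]
 [ 0.65011762  0.02765802]
 [ 0.6385483   0.08040412]]
```

View pics/w1.png

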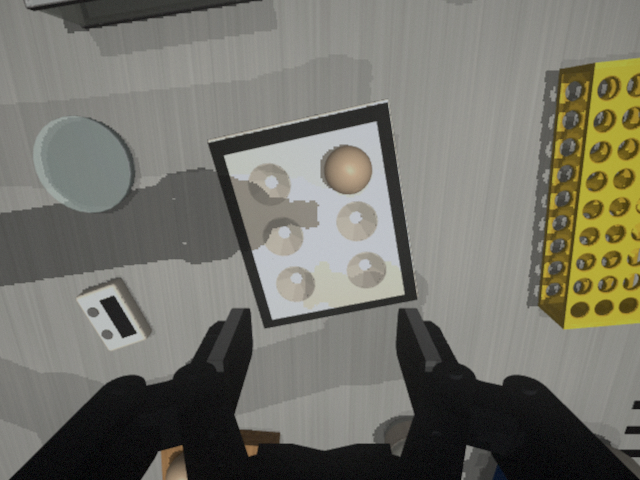

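The first egg is seated in its pocket at image (347,170), top at z = 60.6 mm, with the opening as expected. Each transfer takes about 9 s, so I move the other five now.

Run:
```python
from mv import *
for i,j in((1,4),(2,3),(3,2),(4,1),(5,0)):
    zz=pick(i)
    if robot.sense()['opening']<.4: print('LOST'); break
    place(j,zz)
robot.goto([0.618,0.048,0.26],[math.pi,0,math.pi/2]); f=snap('wrist','w2'); print(*[e for e in eggs(f) if abs(e[1]-20)<110],sep='\n')
```

```text
pick 1 contact False z 0.0387 open 0.501 F 20.1 0.011 0.011
 held 20.4 0.5
 place 4 True [0.65   0.0282 0.0393] [0.6 0.  1.2]
 t 21.3667
pick 2 contact False z 0.0388 open 0.503 F 19.9 0.011 0.011
 held 20.4 0.498
 place 3 True [ 0.6613 -0.0245  0.0394] [1.5 1.1 2.3]
 t 30.35
pick 3 contact False z 0.0386 open 0.5 F 19.7 0.011 0.011
 held 20.4 0.494
 place 2 True [0.5641 0.0646 0.0398] [1.1 1.4 0.3]
 t 38.8083
pick 4 contact False z 0.0386 open 0.501 F 19.9 0.011 0.011
 held 20.4 0.499
 place 1 True [0.5757 0.0119 0.0393] [0.7 1.1 1. ]
 t 47.6
pick 5 contact False z 0.0387 open 0.499 F 19.8 0.011 0.011
 held 20.4 0.496
 place 0 True [ 0.5871 -0.0408  0.0395] [0.2 1.2 1. ]
 t 56.4083
[ 565.5   66.8   60.5 1110. ]
[577.1  13.4  60.7 965. ]
[587.4 -39.4  60.5 835. ]
[ 639.4   81.3   60.7 1176. ]
[ 650.4   29.    60.5 1005. ]
[662.1 -23.3  60.7 862. ]
```

View pics/w2.png

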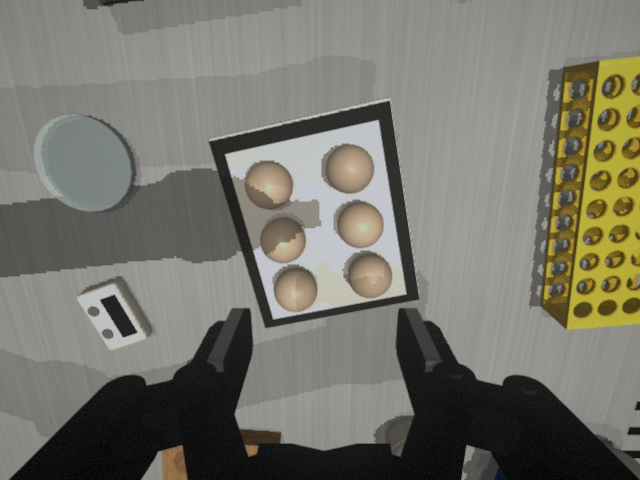

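All six eggs are seated, tops at about 60.6 mm, and centred. The cover's edge at the top left, near (100,5), is in a different place than before, so it may have been knocked; I look again.

```bash
cat > cov.py <<'E'
from look import *
def cover(f,c0,r=.16):
    W=cloud(f).reshape(-1,3); W=W[np.hypot(W[:,0]-c0[0],W[:,1]-c0[1])<r]
    p=W[(W[:,2]>.068)&(W[:,2]<.080)]; k=W[(W[:,2]>.092)&(W[:,2]<.106)]
    print('top',len(p),cv2.minAreaRect((p[:,:2]*1000).astype(np.float32)),np.median(p[:,2]).round(4))
    print('knob',len(k),cv2.minEnclosingCircle((k[:,:2]*1000).astype(np.float32)),np.median(k[:,2]).round(4))
E
python3 - <<'E'
from cov import *
f=snap('scene'); W=cloud(f).reshape(-1,3); k=W[(W[:,2]>.09)&(W[:,2]<.106)&(abs(W[:,1]-.31)<.2)&(abs(W[:,0]-.48)<.12)]; print(len(k),np.median(k,0))
c=np.median(k,0)
robot.goto([c[0],c[1]+.04,.30],[math.pi,0,math.pi/2]); f=snap('wrist','w_cov'); cover(f,c)
print(robot.sense()['t'])
E
```

```text
86 [0.49649721 0.33085091 0.09836506]
top 31412 ((489.281005859375, 329.8096618652344), (166.3419189453125, 201.09507751464844), 8.147347450256348) 0.0722
knob 874 ((489.2411804199219, 330.69183349609375), 15.994348526000977) 0.098
58.5
```

View pics/w_cov.png

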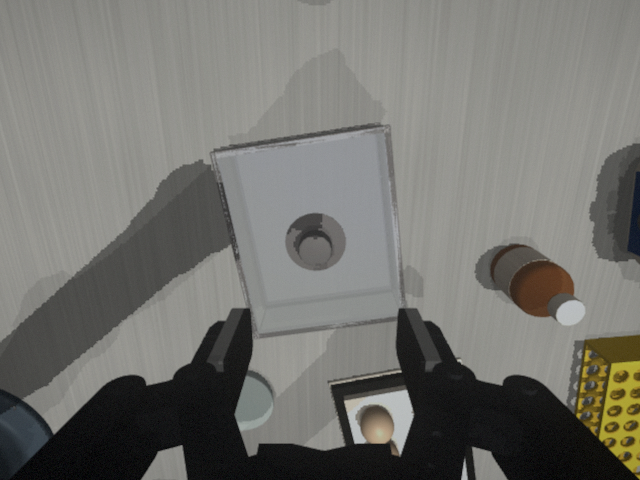

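The cover was indeed knocked: it now stands at (0.489, 0.330), yaw 0.142. Its knob is at image (316,245). I grasp the knob and carry the cover above the base, then check its pose there.

Run:
```python
from cov import *
c=np.array([.4893,.3302]); o=[math.pi,0,math.pi/2+.142]; o2=[math.pi,0,math.pi/2+.2157]; b=np.array([.613,.0200])
robot.goto([*c,.16],o); robot.move_straight([*c,.089],vel=.08,contact_N=6)
z0=robot.sense()['tcp_pos'][2]; robot.grip(0,80); s=robot.sense(); print('z0',z0,s['opening'],s['gripper_force'])
robot.move_straight([*c,z0+.03],vel=.05); s2=robot.sense(); print(s2['opening'],s2['wrist_force'].round(2))
robot.move_straight([*c,z0+.14],vel=.12)
robot.goto([*b,z0+.14],o2); robot.move_straight([*b,z0+.09],vel=.08)
open('z0','w').write(str(z0))
f=snap('wrist','w_held'); W=cloud(f).reshape(-1,3); W=W[np.hypot(W[:,0]-b[0],W[:,1]-b[1])<.16]
p=W[(W[:,2]>.154)&(W[:,2]<.172)]; print(len(p),cv2.minAreaRect((p[:,:2]*1000).astype(np.float32)),np.median(p[:,2]))
A=np.c_[p[:,:2],np.ones(len(p))]; print('tilt',np.linalg.lstsq(A,p[:,2],rcond=None)[0])
s=robot.sense(); print(s['tcp_pos'],s['tcp_rot'],s['wrist_force'],s['t'])
```

```text
z0 0.08946754892819603 0.34187381625347246 78.72259140014648
0.3447416358002939 [-0.53 -0.86 -4.07]
124609 ((613.6591186523438, 20.592079162597656), (167.9571990966797, 198.44015502929688), 12.333568572998047) 0.16190913110568964
tilt [ 1.41378165e-04 -7.79088845e-04  1.61894416e-01]
[0.61351668 0.01995032 0.17999112] [3.14040518e+00 1.60131429e-04 1.78633342e+00] [ 0.98308238  0.73701535 -2.82308102] 64.4667
```

View pics/w_held.png

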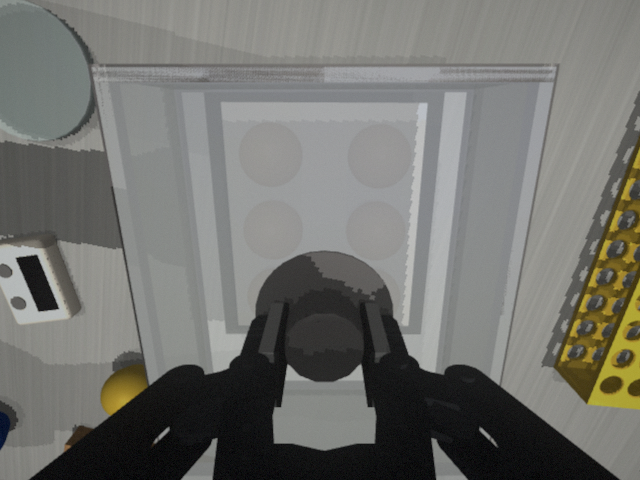

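The held cover is level and within about 1 mm and 0.3° of the base, with the eggs visible inside it. Now I lower and press.

Run:
```python
from cov import *
z0=float(open('z0').read()); b=[.6125,.0195]
print(robot.move_straight([*b,z0+.025],vel=.06,contact_N=6),robot.sense()['tcp_pos'][2]-z0)
c=robot.move_straight([*b,z0+.010],vel=.015,contact_N=6); s=robot.sense(); print('land',c,s['tcp_pos'][2]-z0,s['wrist_force'])
c=robot.move_straight([*b,z0+.006],vel=.01,contact_N=25); s=robot.sense(); print('press',c,s['tcp_pos'][2]-z0,s['wrist_force'],s['opening'])
```

```text
False 0.025513094084434362
land True 0.01474535514258156 [5.32117985e-02 4.96424882e-04 3.72208739e+00]
press True 0.010421689423973826 [-2.19744752 -0.56289598  5.35614069] 0.35153426418404576
```

Landed and pressed to about 10.4 mm. To be sure, I let go and press the knob top with closed fingers, then measure from above.

Run:
```python
from cov import *
z0=float(open('z0').read()); b=[.613,.0197]; o=robot.sense()['tcp_rot']
robot.grip(.75); robot.move_straight([*b,.20],vel=.1)
robot.grip(0,40); robot.move_straight([*b,.135],vel=.06,contact_N=8)
c=robot.move_straight([*b,.110],vel=.015,contact_N=30); s=robot.sense(); print('push',c,s['tcp_pos'],s['wrist_force'])
robot.move_straight([*b,.20],vel=.1); robot.grip(1.0)
robot.goto([.613,.055,.30],[math.pi,0,math.pi/2]); f=snap('wrist','w_end')
W=cloud(f).reshape(-1,3); W=W[np.hypot(W[:,0]-b[0],W[:,1]-b[1])<.15]
p=W[(W[:,2]>.076)&(W[:,2]<.094)]; k=W[(W[:,2]>.100)&(W[:,2]<.118)]
print('top',cv2.minAreaRect((p[:,:2]*1000).astype(np.float32)),np.median(p[:,2])); print('knob',np.median(k[:,2]))
q=p; print('tilt',np.linalg.lstsq(np.c_[q[:,:2],np.ones(len(q))],q[:,2],rcond=None)[0], robot.sense()['t'])
```

```text
push True [0.61310485 0.01966764 0.12097552] [-0.94102311 -0.53821281  5.61300723]
top ((612.3240966796875, 19.1441650390625), (166.44151306152344, 200.57708740234375), 12.347024917602539) 0.08209920296954201
knob 0.10780864678020059
tilt [-3.09002806e-04 -8.39184053e-05  8.23107977e-02] 73.925
```

View pics/w_end.png

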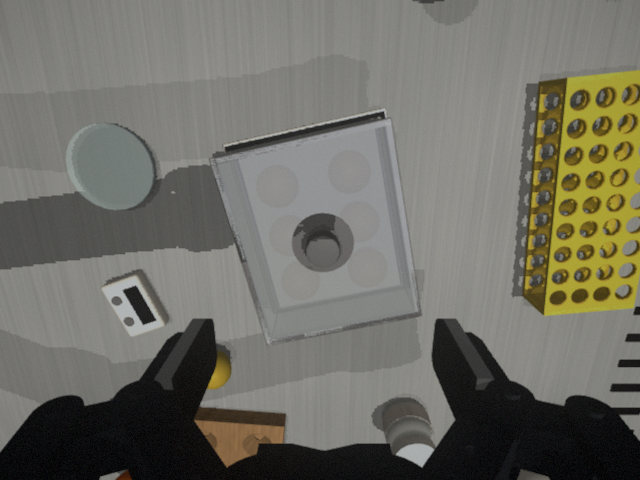

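The cover's top is 9.9 mm above where it stood on the bench (10 mm means fully home). It is level and centred, with the six eggs visible inside and nothing touching it.

```bash
python3 -c "
from plant import robot
print(robot.close_job())"
```

```text
the job is handed in; nothing more can be done
None
```

I moved all six eggs into the base pockets, blunt end up, pressed the cover down until the seal was fully home (rim 9.9 mm up, against 10 mm), let go, and handed the job in at about 74 s of the 210 s allowed; the hand-in returned no verdict.

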